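Refit the splined drawer-release button and keep it pressed

TASK

The repaired release button for the drawer under the tiled recess is held in the small vise: slide the vise jaw fully open and lift the button out. Turn the button until its cross-shaped stem meshes with the cross-shaped socket, slide it in, and push it fully home against the spring so that the drawer comes out. Finish while still gripping the button and pressing it fully home, with the jaw left open and the tiffin box, canisters and spoon holder left where they stand.

Things in the scene. Friction and masses are not known exactly. Their poses are not given: they have to be found in the camera images.
- jaw_tab (a point): Centre of the upright steel tab on the vise's sliding jaw, the place to grip: 24 mm along own x, 12 mm along y, 40 mm tall (20 mm above and below this point; below is the jaw's flat top). The jaw opens along its own +y, level; the tab moves with it. Shut, the tab is 51 mm along +y from the pocket's centre. Tab top is 156 mm above the work surface.
- vise: Low dark steel vise, 70 mm along x, 157 mm along y, fixed on the tiled recess floor, which is 60 mm above the work surface. Origin at its underside, below the centre of the pocket that holds the button; the pocket is 38 mm wide along x, its floor 12 mm up. Jaw opens along own +y.
- jaw (a joint): Travel of the vise's sliding jaw, m: 0 shut, 0.045 fully open. Friction about 2.5 N; stays where it is left. When shut, a lip on it covers 5 mm of the button's flange so the button cannot be lifted.
- button_mid (a point): White plastic button, 60 g, 72 mm tall, upright in the vise pocket, own x within 0.3 rad of the tab's x. Point: on its axis, 36 mm above the stem's tip, level with its flange's top. Above: grip bar 14 mm (x) by 28 mm (y), 36 mm tall. Below: flange 44 mm wide, 6 mm thick, then 30 mm stem, plus-shaped, arms along x and y, 26 mm tip to tip, 7 mm thick, lower edges rounded. Any quarter turn fits.
- socket_mouth (a point): Centre of the plus-shaped hole in the top of the fixed aluminium socket block (60 x 60 mm, 45 mm tall; top 105 mm above the work surface). Own z up; slots along own x and y, 28.5 mm long, 9.5 mm wide. 20 mm down is a spring plunger; fully home is 30 mm deep, the flange meeting the top face (button point 6 mm above this point).
- plunger (a joint): Travel of the spring plunger in the socket, m: 0 up, 0.010 when the button is fully home. Takes about 3 N to start and 10 N at 0.010; pushes the button back up when let go.
- drawer (a joint): Opening of the white plastic drawer under the front of the recess floor, m: 0 shut, 0.050 when the button is fully home. A lever moves it 5 mm towards the robot for every 1 mm of plunger travel, and back again.
- tiffin: Closed steel tiffin box, 104 x 154 x 67 mm, standing at the back of the recess; leave alone. Origin at the centre of its underside.
- canister_a: Aluminium canister with knob, 88 mm across, 128 mm tall, at the back; leave alone. Origin at the centre of its underside.
- canister_b: Aluminium canister with knob, 76 mm across, 108 mm tall, at the back; leave alone. Origin at the centre of its underside.
- spoon_holder: White ceramic spoon holder, 84 mm across, 110 mm tall, with two spoons to 170 mm, at the back; leave alone. Origin at the centre of its underside.
Things that resemble listed ones, but are neither listed nor needed, are in the scene too. What is shaped like the part that bears button_mid but black or yellow is not meant.

How it is judged:
On the way, in this order (a step that is already met when the one before it is completed fails the run):
1. the vise jaw is slid open (value of joint jaw above 0.035 m), for 0.2 s.
2. the button is gripped and lifted clear of the vise (contact force between button and the fingers above 2 N and height (world z) of button_mid above 0.14 m), for 0.2 s.
3. the stem's splines mesh: it stands upright in the socket, more than 10 mm deep (horizontal distance between button_mid and socket_mouth below 0.004 m and angle between button_mid's own z axis and vertical below 0.12 rad and (angle between the x axis of button_mid and the x axis of socket_mouth, either way round below 0.2 rad or angle between the x axis of button_mid and the y axis of socket_mouth, either way round below 0.2 rad) and z of button_mid in the frame of socket_mouth between -0.005 and 0.026 m), for 0.1 s.
At the end, for the whole second after the job is handed in: Stem meshed in the socket (4 mm, 0.2 rad, upright to 0.12 rad), pressed home to within 3.5 mm, gripped by the fingers (over 2 N), plunger down over 6.5 mm and drawer out over 30 mm, all through the last second; vise jaw open over 35 mm; bystanders upright (horizontal distance between button_mid and socket_mouth below 0.004 m and angle between button_mid's own z axis and vertical below 0.12 rad and (angle between the x axis of button_mid and the x axis of socket_mouth, either way round below 0.2 rad or angle between the x axis of button_mid and the y axis of socket_mouth, either way round below 0.2 rad) and contact force between button and the fingers above 2 N and z of button_mid in the frame of socket_mouth between 0.003 and 0.0095 m and value of joint plunger above 0.0065 m and value of joint drawer above 0.03 m and value of joint jaw above 0.035 m and angle between each of tiffin, canister_a, canister_b, spoon_holder's own z axis and vertical below 0.1 rad); the arm keeps its last pose, push and grip.
It fails at once if the tiffin was moved over 30 mm or tipped (distance of tiffin from where it was at the start of the episode above 0.03 m or angle between tiffin's own z axis and vertical above 0.3 rad).
It fails at once if the larger canister was moved over 30 mm or tipped (distance of canister_a from where it was at the start of the episode above 0.03 m or angle between canister_a's own z axis and vertical above 0.3 rad).
It fails at once if the smaller canister was moved over 30 mm or tipped (distance of canister_b from where it was at the start of the episode above 0.03 m or angle between canister_b's own z axis and vertical above 0.3 rad).
It fails at once if the spoon holder was moved over 30 mm or tipped (distance of spoon_holder from where it was at the start of the episode above 0.03 m or angle between spoon_holder's own z axis and vertical above 0.3 rad).
It also fails if it takes over 48 s, if anything falls off the work surface, if the arm or the gripper's body presses on something with over 40 N, if the wrist force passes 120 N, or if a joint passes its speed limit or range.

ROBOT

A 6-joint arm with a two-finger parallel gripper is mounted at the origin on the work surface. World frame = base frame: x ahead of the robot, y to its left, z up, the work surface at z = 0. Lengths are in m, angles in rad, forces in N, time in s.
With the tool pointing down it reaches from about 0.325 to 0.9 m from the base axis. Payload 3.5 kg.
Tool frame: the origin (TCP) lies between the finger pads; the fingertips stand 19 mm ahead of it and the grasp point (between the pads) is the TCP; z points along the fingers, x is the direction in which the jaws open and shut, and the axes are right-handed (so a half turn about z gives the same grasp; the last joint's range is limited). The gripper opens to 85 mm and grips with 20 to 120 N. Pads are 22 mm wide; open, the fingers measure 114 mm over their backs; the gripper's body (76 mm by 85 mm) begins 54 mm behind the grasp point. The pads swing forward as they close: fully open they stand 13 mm farther back than shut.
Start: joints at [1.226, 0.276, -0.026, 1.268, 0, 1.467], TCP at [0.15, 0.607, 0.25] pointing down, gripper open.
Joint ranges: [-3.12, 3.12], [-0.85, 1.88], [-1.08, 1.24], [-1.95, 2.15], [-1.57, 1.53], [-3.14, 3.14]. Speed limits (rad/s): [2.57, 2.57, 3.14, 3.14, 3.14, 3.14].

INTERFACE

Orientations are given as a rotation vector (axis times angle).
In Python, from cell import env, viewer, order gives the robot as it stands.
- The arm moves only by the tool send_rows, never from a script. Its argument "increments" is a list of rows, each an object of numbers: "gripper": the closure in counts, from 0 (fully open) to 255 (shut); "tx", "ty", "tz": the shift along the tool's x, y, z in mm; "ax", "ay", "az": the turn, a rotation vector about the tool's x, y, z in degrees. In form: [{"gripper": .., "tx": .., "ty": .., "tz": .., "ax": .., "ay": .., "az": ..}, ...]. A call has 1 to 12 rows; each row shifts and turns the commanded pose from where the row before left it, along the tool's axes as they then stand; what a row does not reach is not made up. A row lasts 1/12 s, in which the tool goes at most 41.7 mm and 7.16 degrees, less where a joint would pass 70% of its speed; a pose out of reach is approached as far as the arm can. A call is refused whole if a number of a shift passes 41.7 or a number of a turn 7.16, either way. A call with a gripper value outside its range is refused whole. The fingers move at their own pace and stop on an object; "grip_force" is the grip in N (left out, the last holds). Time passes only in rows, so rows that do not move let the fingers close. It gives the time, the measured TCP pose, the force and the opening at its end, in the units of the state.
- env.state(): the state, without advancing time (a new reading comes with each control period).
- viewer.grab_frame(name): name is "scene" or "top" or "wrist"; returns the picture (480x640x3 uint8, red, green, blue); there is no depth.
- viewer.camera_params(name): a dict with "intrinsics" (3x3 intrinsics, pixels), "R" (3x3) and "t" (3): a world point X has camera coordinates R X + t. Camera axes: x right, y down, z forward; pixel columns grow to the right and rows downward; lengths in m; the calibration is good to about 2 mm. The wrist camera is an equidistant fisheye: a pixel r from the principal point sees the ray r / f radians off the axis. A picture is of the moment at which its call begins: read the wrist's pose just before it. camera_params takes no time and is no camera call; for the wrist camera it gives the pose at the moment of the call.
- order.close_job(): hands the job in, once; it reports no verdict.
Trained networks look in the newest picture that a camera, given by its name, has taken for a name from the list of things; names that differ only in an ending like _2 or _b are one class to them, and where a whole thing is asked for, a point or a joint stands for the part that bears it (a point fixed in the world has none). Each returns a list of dicts, best first, with "p" (0 to 1); they miss things now and then, are a little off and sometimes report something else, mostly with a low value. They report only what shows in the picture. A call takes as long as a camera call. They do not tell look-alikes from the thing itself.
- viewer.silhouettes(name, camera): "pixels" (480x640 bool, what is visible of it) and "rect" ([left, top, right, bottom] in pixels, round what is visible of it).
- viewer.spot_point(name, camera): "position" ([column, row] in pixels: a listed point, or the origin of a listed thing).
The state is a dict: "clock": time; "joint_positions": joint angles; "qvel": joint speeds; "joint_torque": joint torques, N m; "eef_pos": TCP position; "tcp_rot": TCP orientation; "wrist_force": force on the tool from outside, world axes, zero at the start; "torque": the same for the moment, N m; "finger_gap": finger opening in m.
Only numpy, scipy, OpenCV 4.12 (cv2) and the standard library are available. Lean on these libraries where they do the work, as an engineer would, in place of code of your own. Each camera call takes 0.05 s, during which the arm holds its last target. There are 200 camera calls.

## Working session

There is one attempt and no reset: what is moved stays moved. The work goes in short steps, Python scripts to look and compute and a tool call to move; the robot and the scene stay as the last step left them, time stands still between calls to the robot, and variables do not carry over. Pictures are saved under pics/ and viewed, about 8 in all and at most 12, crops included, and the job is handed in when it is done.

Besides the shell and the picture viewer there is one more tool, called after "Request:" in YAML: its name, and indented under it one key for each argument. send_rows: Moves the arm, as the interface text tells. Its arguments: {"type":"object","properties":{"increments":{"type":"array"},"grip_force":{"type":"number"}},"required":["increments"]}

```bash
mkdir -p pics; ls; python3 - <<'E'
from cell import env, viewer, order
import cv2,numpy as np
for c in ("scene","top"):
    im=viewer.grab_frame(c); cv2.imwrite(f"pics/{c}0.png",im[:,:,::-1])
    p=viewer.camera_params(c); print(c,np.round(p["intrinsics"],1).tolist(),np.round(p["R"],3).tolist(),np.round(p["t"],3).tolist())
    for n in("jaw_tab","button_mid","socket_mouth","vise"):
        print(n,[(round(d["p"],2),np.round(d["position"],1).tolist()) for d in viewer.spot_point(n,c)])
print(env.state())
E
```

```text
pics
scene [[490.4, 0.0, 324.4], [0.0, 490.4, 242.4], [0.0, 0.0, 1.0]] [[-0.884, 0.468, 0.005], [0.373, 0.711, -0.597], [-0.283, -0.526, -0.802]] [0.443, -0.104, 1.159]
jaw_tab [(0.66, [360.4, 345.2]), (0.64, [378.9, 356.7])]
button_mid [(0.97, [464.5, 312.2]), (0.9, [493.4, 363.3]), (0.83, [365.5, 335.7]), (0.75, [507.7, 326.4]), (0.32, [163.4, 207.7])]
socket_mouth [(0.58, [284.4, 205.8])]
vise [(0.88, [362.9, 344.4]), (0.67, [287.6, 205.0])]
top [[453.4, 0.0, 327.7], [0.0, 453.4, 240.7], [0.0, 0.0, 1.0]] [[0.015, -1.0, -0.016], [-0.986, -0.012, -0.164], [0.163, 0.019, -0.986]] [0.001, 0.512, 1.068]
jaw_tab [(0.92, [229.6, 225.5])]
button_mid [(0.54, [249.0, 232.0]), (0.54, [203.7, 319.4]), (0.49, [242.1, 323.3])]
socket_mouth [(0.59, [391.8, 234.3])]
vise [(0.84, [254.9, 235.7])]
{'clock': 0.5, 'joint_positions': array([ 1.22561350e+00,  2.76414080e-01, -2.64283479e-02,  1.26798919e+00,
       -1.67682703e-06,  1.46736942e+00]), 'qvel': array([ 0.00084662, -0.00081383,  0.00126894,  0.00097542, -0.00143737,
        0.00106498]), 'joint_torque': array([-1.65848314e-04, -4.44989705e+01,  2.95207429e+01,  2.90906064e-03,
       -1.08564698e-04,  1.19203772e-06]), 'eef_pos': array([0.14965209, 0.60680607, 0.25029116]), 'tcp_rot': array([ 2.47308591e+00,  1.93734963e+00, -4.55288057e-05]), 'wrist_force': array([-0.10181223,  0.08084893, -0.09140852]), 'torque': array([-0.01446714, -0.03379582, -0.06538737]), 'finger_gap': 0.08568909494059188}
```

View pics/top0.png

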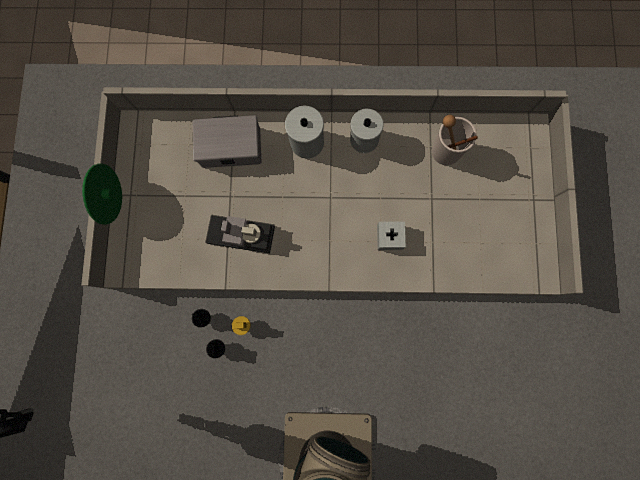

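View pics/scene0.png

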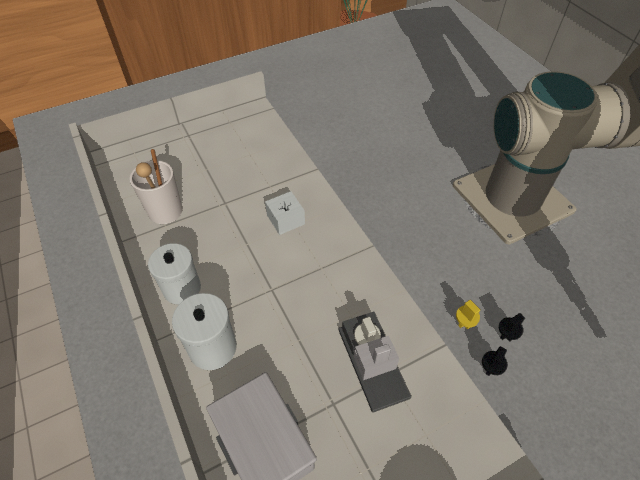

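Top view: white button sits in the vise (~252,233), tab at ~(230,227), and the socket block is at (392,235). The yellow button (241,325) and black ones (201,318; 216,349) are the look-alikes on the counter. There is also a tall green object at (102,193), which I must stay clear of. Next come the measurements and an enlarged crop.

```bash
cat > h.py <<'E'
from cell import env, viewer, order
import cv2,numpy as np
from scipy.spatial.transform import Rotation as Ro
def ray(c,uv,p=None):
    p=p or viewer.camera_params(c);K=np.array(p["intrinsics"]);R=np.array(p["R"]);t=np.array(p["t"])
    a=(np.array(uv)-K[:2,2])/[K[0,0],K[1,1]]
    if c=="wrist":
        r=np.linalg.norm(a); d=np.r_[np.sin(r)*a/max(r,1e-9),np.cos(r)]
    else: d=np.r_[a,1]
    return -R.T@t, R.T@d
def onz(c,uv,z,p=None):
    o,d=ray(c,uv,p); return o+d*(z-o[2])/d[2]
def proj(c,X,p=None):
    p=p or viewer.camera_params(c);K=np.array(p["intrinsics"]);x=np.array(p["R"])@X+p["t"]
    if c=="wrist":
        r=np.hypot(x[0],x[1]); s=np.arctan2(r,x[2])/max(r,1e-9); a=x[:2]*s
    else: a=x[:2]/x[2]
    return a*[K[0,0],K[1,1]]+K[:2,2]
E
python3 - <<'E'
from h import *
for n,t,s,z in(("tab",(229.6,225.5),(378.9,356.7),.136),("btn",(249,232),(365.5,335.7),.108),("sock",(391.8,234.3),(284.4,205.8),.105)):
    print(n,onz("top",t,z).round(4),onz("scene",s,z).round(4))
t=cv2.imread("pics/top0.png")[190:270,190:290]; s=cv2.imread("pics/scene0.png")[300:420,320:430]
a=cv2.resize(t,(500,400),interpolation=cv2.INTER_CUBIC);b=cv2.resize(s,(300,int(120*300/110)),interpolation=cv2.INTER_CUBIC)
o=np.zeros((400,800,3),np.uint8);o[:,:500]=a;o[:b.shape[0],500:]=b;cv2.imwrite("pics/crop1.png",o)
# green disc: height for which its shadow matches light dir from spoon holder
for z in(.2,.4,.6,.7): print(z,onz("top",(102,193),z).round(3))
print(onz("top",(160,210),.06).round(3), "spoon tip",onz("top",(449,121),.17).round(3),onz("top",(528,176),.06).round(3), onz("top",(475,135),.17).round(3))
print("canA knob",onz("top",(304,122),.128+.06).round(3))
E
```

```text
tab [0.5289 0.228  0.136 ] [0.5298 0.2369 0.136 ]
btn [0.5196 0.1888 0.108 ] [0.5213 0.1851 0.108 ]
sock [ 0.5186 -0.1414  0.105 ] [ 0.5186 -0.1429  0.105 ]
0.2 [0.584 0.492 0.2  ]
0.4 [0.53  0.384 0.4  ]
0.6 [0.476 0.276 0.6  ]
0.7 [0.449 0.222 0.7  ]
[0.581 0.419 0.06 ] spoon tip [ 0.767 -0.264  0.17 ] [ 0.676 -0.481  0.06 ] [ 0.735 -0.321  0.17 ]
canA knob [0.755 0.061 0.188]
```

View pics/crop1.png

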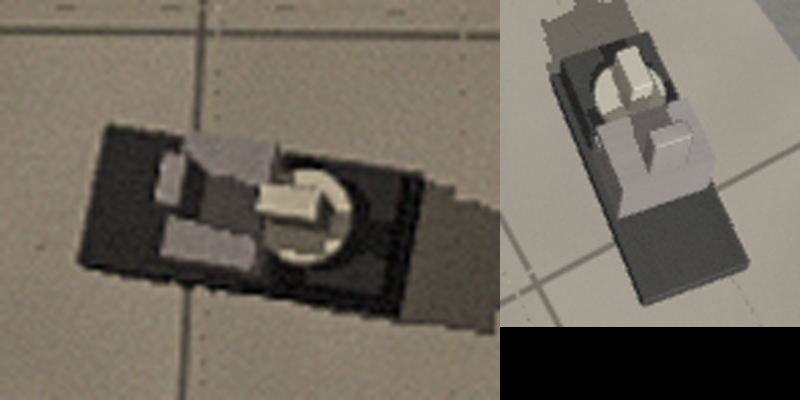

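Candidates: the white button in the vise (≈252,233) fits "white, in the vise". Yellow (241,325) and black (201,318; 216,349) do not. The crop confirms a white cross-bar button under the jaw lip, with the tab to its left and the vise yawed about -8.5°. I'll move over it and re-measure with the wrist camera.

```bash
cat >> h.py <<'E'
def down(yaw): # tool z down, tool x at world yaw (deg)
    c,s=np.cos(np.radians(yaw)),np.sin(np.radians(yaw))
    return Ro.from_matrix(np.array([[c,s,0],[s,-c,0],[0,0,-1]]))
def yaw():
    m=Ro.from_rotvec(env.state()["tcp_rot"]).as_matrix(); return np.degrees(np.arctan2(m[1,0],m[0,0])),m
def plan(tgt,yaw1,n,start=None):
    "split straight move from commanded/measured pose into n rows, print tool-frame shifts; az positive lowers yaw"
    s=env.state(); p=np.array(s["eef_pos"] if start is None else start[:3]); y=yaw()[0] if start is None else start[3]
    tgt=np.array(tgt); w=(yaw1-y+180)%360-180; dp=(tgt-p)/n; out=[]
    for k in range(n):
        b=down(y+w*k/n).as_matrix().T@dp*1000; out.append(dict(tx=round(b[0],1),ty=round(b[1],1),tz=round(b[2],1),az=round(-w/n,2)))
    for r in out: print(str(r).replace("'",'"')+",")
E
python3 - <<'E'
from h import *
plan([.52,.19,.26],-8.5,15)
E
```

```text
{"tx": np.float64(-21.1), "ty": np.float64(30.6), "tz": np.float64(-0.6), "az": np.float64(5.64)},
{"tx": np.float64(-18.0), "ty": np.float64(32.5), "tz": np.float64(-0.6), "az": np.float64(5.64)},
{"tx": np.float64(-14.7), "ty": np.float64(34.2), "tz": np.float64(-0.6), "az": np.float64(5.64)},
{"tx": np.float64(-11.2), "ty": np.float64(35.4), "tz": np.float64(-0.6), "az": np.float64(5.64)},
{"tx": np.float64(-7.7), "ty": np.float64(36.4), "tz": np.float64(-0.6), "az": np.float64(5.64)},
{"tx": np.float64(-4.1), "ty": np.float64(36.9), "tz": np.float64(-0.6), "az": np.float64(5.64)},
{"tx": np.float64(-0.4), "ty": np.float64(37.2), "tz": np.float64(-0.6), "az": np.float64(5.64)},
{"tx": np.float64(3.2), "ty": np.float64(37.0), "tz": np.float64(-0.6), "az": np.float64(5.64)},
{"tx": np.float64(6.9), "ty": np.float64(36.5), "tz": np.float64(-0.6), "az": np.float64(5.64)},
{"tx": np.float64(10.4), "ty": np.float64(35.7), "tz": np.float64(-0.6), "az": np.float64(5.64)},
{"tx": np.float64(13.9), "ty": np.float64(34.5), "tz": np.float64(-0.6), "az": np.float64(5.64)},
{"tx": np.float64(17.2), "ty": np.float64(33.0), "tz": np.float64(-0.6), "az": np.float64(5.64)},
{"tx": np.float64(20.3), "ty": np.float64(31.1), "tz": np.float64(-0.6), "az": np.float64(5.64)},
{"tx": np.float64(23.3), "ty": np.float64(29.0), "tz": np.float64(-0.6), "az": np.float64(5.64)},
{"tx": np.float64(26.0), "ty": np.float64(26.5), "tz": np.float64(-0.6), "az": np.float64(5.64)},
```

Request:
send_rows:
  increments:
    - {"gripper": 0,"tx": -21,"ty": 31,"az": 5.6}
    - {"gripper": 0,"tx": -18,"ty": 32,"az": 5.6}
    - {"gripper": 0,"tx": -15,"ty": 34,"az": 5.6}
    - {"gripper": 0,"tx": -11,"ty": 35,"az": 5.6}
    - {"gripper": 0,"tx": -8,"ty": 36,"az": 5.6}
    - {"gripper": 0,"tx": -4,"ty": 37,"az": 5.6}
    - {"gripper": 0,"tx": 0,"ty": 37,"az": 5.6}
    - {"gripper": 0,"tx": 3,"ty": 37,"az": 5.6}
    - {"gripper": 0,"tx": 7,"ty": 36,"az": 5.6}
    - {"gripper": 0,"tx": 10,"ty": 36,"az": 5.6}
    - {"gripper": 0,"tx": 14,"ty": 34,"az": 5.6}
    - {"gripper": 0,"tx": 17,"ty": 33,"az": 5.6}

```text
validation failed for argument at $.in...
```

Request:
send_rows:
  increments:
    - {"gripper": 0,"tx": 20,"ty": 31,"az": 5.6}
    - {"gripper": 0,"tx": 23,"ty": 29,"az": 5.6}
    - {"gripper": 0,"tx": 26,"ty": 26,"az": 5.6}
    - {"gripper": 0}
    - {"gripper": 0}

```text
validation failed for argument at $.in...
```

```bash
python3 - <<'E'
from h import *
p=viewer.camera_params("wrist"); im=viewer.grab_frame("wrist"); cv2.imwrite("pics/w1.png",im[:,:,::-1])
print(env.state()["eef_pos"],yaw()[0],"cam",(-np.array(p["R"]).T@p["t"]).round(3))
print(np.round(p["intrinsics"],1).tolist(),np.round(p["R"],3).tolist())
for n,z in(("jaw_tab",.136),("button_mid",.108),("socket_mouth",.105),("vise",.06)):
    for d in viewer.spot_point(n,"wrist"): print(n,round(d["p"],2),np.round(d["position"],1),onz("wrist",d["position"],z,p).round(4))
E
```

```text
[0.14966361 0.60683877 0.25033337] 76.14818847319862 cam [0.083 0.623 0.374]
[[371.6, 0.0, 322.1], [0.0, 371.6, 244.0], [0.0, 0.0, 1.0]] [[0.239, 0.971, 0.0], [0.933, -0.23, 0.276], [0.268, -0.066, -0.961]]
button_mid 0.77 [ 85.1 358.3] [0.2158 0.3444 0.108 ]
```

View pics/w1.png

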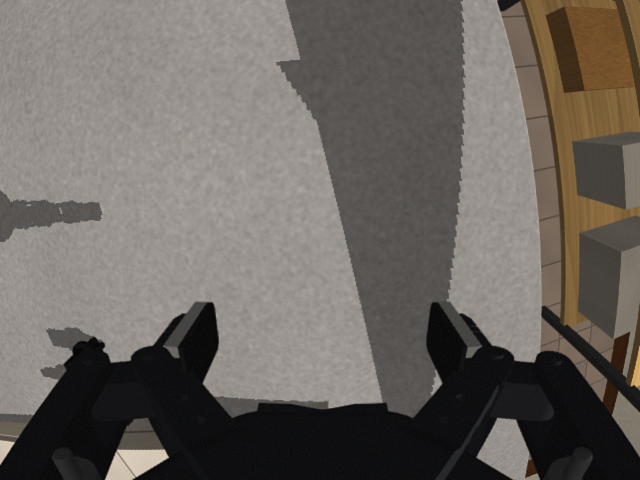

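The move was refused, so nothing moved and this picture shows only the counter at the start pose. I'll send all keys in every row.

Request:
send_rows:
  increments:
    - {"gripper": 0,"tx": -21,"ty": 31,"tz": 0,"ax": 0,"ay": 0,"az": 5.6}
    - {"gripper": 0,"tx": -18,"ty": 32,"tz": 0,"ax": 0,"ay": 0,"az": 5.6}
    - {"gripper": 0,"tx": -15,"ty": 34,"tz": 0,"ax": 0,"ay": 0,"az": 5.6}
    - {"gripper": 0,"tx": -11,"ty": 35,"tz": 0,"ax": 0,"ay": 0,"az": 5.6}
    - {"gripper": 0,"tx": -8,"ty": 36,"tz": 0,"ax": 0,"ay": 0,"az": 5.6}
    - {"gripper": 0,"tx": -4,"ty": 37,"tz": 0,"ax": 0,"ay": 0,"az": 5.6}
    - {"gripper": 0,"tx": 0,"ty": 37,"tz": 0,"ax": 0,"ay": 0,"az": 5.6}
    - {"gripper": 0,"tx": 3,"ty": 37,"tz": 0,"ax": 0,"ay": 0,"az": 5.6}
    - {"gripper": 0,"tx": 7,"ty": 36,"tz": 0,"ax": 0,"ay": 0,"az": 5.6}
    - {"gripper": 0,"tx": 10,"ty": 36,"tz": 0,"ax": 0,"ay": 0,"az": 5.6}
    - {"gripper": 0,"tx": 14,"ty": 34,"tz": 0,"ax": 0,"ay": 0,"az": 5.6}
    - {"gripper": 0,"tx": 17,"ty": 33,"tz": 0,"ax": 0,"ay": 0,"az": 5.6}

```text
clock: 1.75
eef_pos: [0.4467, 0.2742, 0.2507]
tcp_rot: [-3.132, -0.237, -0.001]
wrist_force: [2.1, 0.7, -0.8]
finger_gap: 0.0855
```

Request:
send_rows:
  increments:
    - {"gripper": 0,"tx": 20,"ty": 31,"tz": 0,"ax": 0,"ay": 0,"az": 5.6}
    - {"gripper": 0,"tx": 23,"ty": 29,"tz": 0,"ax": 0,"ay": 0,"az": 5.6}
    - {"gripper": 0,"tx": 26,"ty": 26,"tz": 0,"ax": 0,"ay": 0,"az": 5.6}
    - {"gripper": 0,"tx": 0,"ty": 0,"tz": 0,"ax": 0,"ay": 0,"az": 0}
    - {"gripper": 0,"tx": 0,"ty": 0,"tz": 0,"ax": 0,"ay": 0,"az": 0}

```text
clock: 2.17
eef_pos: [0.521, 0.1921, 0.2503]
tcp_rot: [-3.134, 0.22, 0.0]
wrist_force: [-0.8, 0.1, -0.0]
finger_gap: 0.0853
```

```bash
python3 - <<'E'
from h import *
p=viewer.camera_params("wrist"); im=viewer.grab_frame("wrist"); cv2.imwrite("pics/w2.png",im[:,:,::-1])
print(env.state()["eef_pos"],yaw()[0],"cam",(-np.array(p["R"]).T@p["t"]).round(3))
import pickle; pickle.dump(p,open("w2.pkl","wb"))
for n,z in(("jaw_tab",.136),("button_mid",.108),("vise",.06)):
    for d in viewer.spot_point(n,"wrist"): print(n,round(d["p"],2),np.round(d["position"],1),onz("wrist",d["position"],z,p).round(4))
E
```

```text
[0.51995111 0.19307991 0.25020416] -7.903236979428418 cam [0.532 0.261 0.374]
jaw_tab 0.8 [319.5 179.8] [0.5265 0.2359 0.136 ]
button_mid 0.8 [ 63.2 184.7] [0.309  0.2685 0.108 ]
button_mid 0.68 [107.2 131.5] [0.3656 0.3008 0.108 ]
button_mid 0.61 [321.  245.9] [0.5201 0.1841 0.108 ]
button_mid 0.6 [117.3 227.3] [0.357  0.2228 0.108 ]
vise 0.73 [316.4 229.3] [0.5161 0.1857 0.06  ]
```

View pics/w2.png

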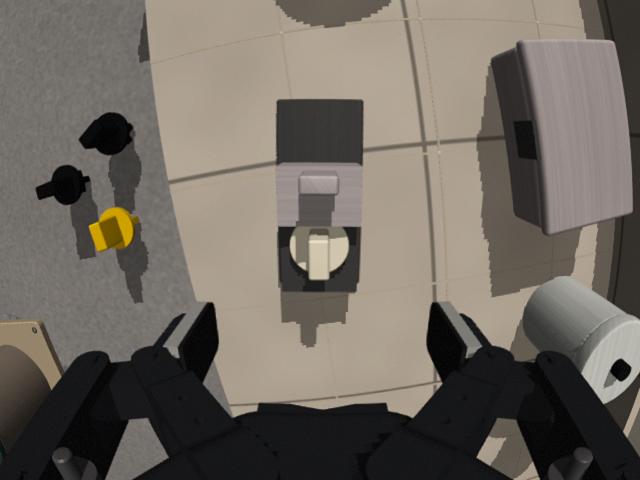

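Wrist view: vise is aligned with the image (edges at columns 277/363), tab top at (319,184), white button at (318,255), and the gripper is well aligned. Now I'll refine the numbers and work out the move.

```bash
python3 - <<'E'
from h import *
import pickle; p=pickle.load(open("w2.pkl","rb"))
P=lambda uv,z:onz("wrist",uv,z,p).round(4)
print("tab top",P((319,184),.156),P((299,184),.156),P((339,184),.156))
print("bar top",P((318.5,243),.144), P((309,237),.144),P((328,237),.144),P((308,278),.144),P((330,278),.144))
print("vise back-left edges z.08", [P(q,.075) for q in((277,101),(362,101),(280,290),(359,290))])
im=cv2.imread("pics/w2.png")[150:310,250:390]; cv2.imwrite("pics/crop2.png",cv2.resize(im,None,fx=3.75,fy=3.75,interpolation=cv2.INTER_CUBIC))
plan([.5265,.2355,.139],-7.9,4)
E
```

```text
tab top [0.5263 0.2356 0.156 ] [0.5146 0.2373 0.156 ] [0.5379 0.234  0.156 ]
bar top [0.5203 0.1966 0.144 ] [0.5148 0.2014 0.144 ] [0.5269 0.1997 0.144 ] [0.51   0.1737 0.144 ] [0.5244 0.1717 0.144 ]
vise back-left edges z.08 [array([0.5008, 0.2978, 0.075 ]), array([0.5674, 0.2883, 0.075 ]), array([0.4774, 0.1397, 0.075 ]), array([0.5459, 0.1301, 0.075 ])]
{"tx": np.float64(0.5), "ty": np.float64(-10.4), "tz": np.float64(27.8), "az": np.float64(0.04)},
{"tx": np.float64(0.5), "ty": np.float64(-10.4), "tz": np.float64(27.8), "az": np.float64(0.04)},
{"tx": np.float64(0.5), "ty": np.float64(-10.4), "tz": np.float64(27.8), "az": np.float64(0.04)},
{"tx": np.float64(0.5), "ty": np.float64(-10.4), "tz": np.float64(27.8), "az": np.float64(0.04)},
```

View pics/crop2.png

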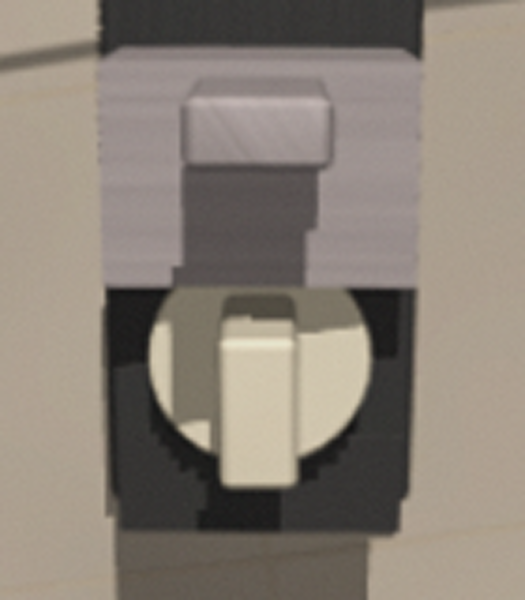

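The crop shows the bar square to the vise, lip over the flange's back edge. Tab width measures 23.5 mm (24 given) and the vise yaw is -8.2°. Descending on the tab.

Request:
send_rows:
  increments:
    - {"gripper": 0,"tx": 0.5,"ty": -14,"tz": 20,"ax": 0,"ay": 0,"az": 0.3}
    - {"gripper": 0,"tx": 0.5,"ty": -14,"tz": 20,"ax": 0,"ay": 0,"az": 0}
    - {"gripper": 0,"tx": 0.5,"ty": -14,"tz": 20,"ax": 0,"ay": 0,"az": 0}
    - {"gripper": 0,"tx": 0,"ty": 0,"tz": 20,"ax": 0,"ay": 0,"az": 0}
    - {"gripper": 0,"tx": 0,"ty": 0,"tz": 20,"ax": 0,"ay": 0,"az": 0}
    - {"gripper": 0,"tx": 0,"ty": 0,"tz": 11,"ax": 0,"ay": 0,"az": 0}
    - {"gripper": 0,"tx": 0,"ty": 0,"tz": 0,"ax": 0,"ay": 0,"az": 0}
    - {"gripper": 0,"tx": 0,"ty": 0,"tz": 0,"ax": 0,"ay": 0,"az": 0}

```text
clock: 3.03
eef_pos: [0.5263, 0.2354, 0.1391]
tcp_rot: [3.133, -0.221, -0.002]
wrist_force: [0.9, 0.2, -0.5]
finger_gap: 0.0854
```

Request:
send_rows:
  increments:
    - {"gripper": 200,"tx": 0,"ty": 0,"tz": 0,"ax": 0,"ay": 0,"az": 0}
    - {"gripper": 255,"tx": 0,"ty": 0,"tz": 0,"ax": 0,"ay": 0,"az": 0}
    - {"gripper": 255,"tx": 0,"ty": 0,"tz": 0,"ax": 0,"ay": 0,"az": 0}
    - {"gripper": 255,"tx": 0,"ty": 0,"tz": 0,"ax": 0,"ay": 0,"az": 0}
    - {"gripper": 255,"tx": 0,"ty": 0,"tz": 0,"ax": 0,"ay": 0,"az": 0}
    - {"gripper": 255,"tx": 0,"ty": 0,"tz": 0,"ax": 0,"ay": 0,"az": 0}
    - {"gripper": 255,"tx": 0,"ty": 0,"tz": 0,"ax": 0,"ay": 0,"az": 0}
    - {"gripper": 255,"tx": 0,"ty": 0,"tz": 0,"ax": 0,"ay": 0,"az": 0}
  grip_force: 40

```text
clock: 3.7
eef_pos: [0.5252, 0.2354, 0.1401]
tcp_rot: [-3.132, 0.223, 0.006]
wrist_force: [-5.7, 1.3, 6.2]
finger_gap: 0.0233
```

Gripped: gap 23.3 mm, tab is 24. Sliding the jaw open.

Request:
send_rows:
  increments:
    - {"gripper": 255,"tx": -0.5,"ty": -4,"tz": -1,"ax": 0,"ay": 0,"az": 0}
    - {"gripper": 255,"tx": 0,"ty": -5,"tz": 0,"ax": 0,"ay": 0,"az": 0}
    - {"gripper": 255,"tx": 0,"ty": -5,"tz": 0,"ax": 0,"ay": 0,"az": 0}
    - {"gripper": 255,"tx": 0,"ty": -5,"tz": 0,"ax": 0,"ay": 0,"az": 0}
    - {"gripper": 255,"tx": 0,"ty": -5,"tz": 0,"ax": 0,"ay": 0,"az": 0}
    - {"gripper": 255,"tx": 0,"ty": -5,"tz": 0,"ax": 0,"ay": 0,"az": 0}
    - {"gripper": 255,"tx": 0,"ty": -5,"tz": 0,"ax": 0,"ay": 0,"az": 0}
    - {"gripper": 255,"tx": 0,"ty": -5,"tz": 0,"ax": 0,"ay": 0,"az": 0}
    - {"gripper": 255,"tx": 0,"ty": -5,"tz": 0,"ax": 0,"ay": 0,"az": 0}
    - {"gripper": 255,"tx": 0,"ty": -2,"tz": 0,"ax": 0,"ay": 0,"az": 0}
    - {"gripper": 255,"tx": 0,"ty": 0,"tz": 0,"ax": 0,"ay": 0,"az": 0}
    - {"gripper": 255,"tx": 0,"ty": 0,"tz": 0,"ax": 0,"ay": 0,"az": 0}

```text
clock: 4.7
eef_pos: [0.5317, 0.28, 0.1401]
tcp_rot: [3.131, -0.223, -0.005]
wrist_force: [-6.0, -2.9, 4.1]
finger_gap: 0.0234
```

Request:
send_rows:
  increments:
    - {"gripper": 0,"tx": 0,"ty": 0,"tz": 0,"ax": 0,"ay": 0,"az": 0}
    - {"gripper": 0,"tx": 0,"ty": 0,"tz": 0,"ax": 0,"ay": 0,"az": 0}
    - {"gripper": 0,"tx": 0,"ty": 0,"tz": 0,"ax": 0,"ay": 0,"az": 0}
    - {"gripper": 0,"tx": 0,"ty": 0,"tz": 0,"ax": 0,"ay": 0,"az": 0}
    - {"gripper": 0,"tx": 0,"ty": 0,"tz": -20,"ax": 0,"ay": 0,"az": 0}
    - {"gripper": 0,"tx": 0,"ty": 0,"tz": -30,"ax": 0,"ay": 0,"az": 0}
    - {"gripper": 0,"tx": 0,"ty": 15,"tz": -30,"ax": 0,"ay": 0,"az": 0}
    - {"gripper": 0,"tx": 0,"ty": 20,"tz": -20,"ax": 0,"ay": 0,"az": 0}
    - {"gripper": 0,"tx": 0,"ty": 20,"tz": 0,"ax": 0,"ay": 0,"az": 0}
    - {"gripper": 0,"tx": 0,"ty": 0,"tz": 0,"ax": 0,"ay": 0,"az": 0}
    - {"gripper": 0,"tx": 0,"ty": 0,"tz": 0,"ax": 0,"ay": 0,"az": 0}

```text
clock: 5.62
eef_pos: [0.5258, 0.2258, 0.2408]
tcp_rot: [-3.133, 0.226, -0.002]
wrist_force: [-0.2, -0.6, -0.4]
finger_gap: 0.0854
```

```bash
python3 - <<'E'
from h import *
import pickle
p=viewer.camera_params("wrist"); im=viewer.grab_frame("wrist"); cv2.imwrite("pics/w3.png",im[:,:,::-1])
pickle.dump(p,open("w3.pkl","wb"))
print(env.state()["eef_pos"],yaw()[0])
for n,z in(("jaw_tab",.136),("button_mid",.108),("vise",.06)):
    for d in viewer.spot_point(n,"wrist"): print(n,round(d["p"],2),np.round(d["position"],1),onz("wrist",d["position"],z,p).round(4))
c=proj("wrist",np.array([.519,.185,.144]),p); print(c)
a,b=int(c[0])-80,int(c[1])-100; print(a,b)
cv2.imwrite("pics/crop3.png",cv2.resize(im[b:b+150,a:a+160,::-1],None,fx=4,fy=4,interpolation=cv2.INTER_CUBIC))
E
```

```text
[0.52553076 0.22619096 0.24011644] -8.194293646659196
jaw_tab 0.73 [320.7 166.3] [0.5337 0.2788 0.136 ]
button_mid 0.77 [117.5 264.2] [0.359  0.2288 0.108 ]
button_mid 0.68 [ 61.4 220.3] [0.311  0.2741 0.108 ]
button_mid 0.6 [320.1 292.3] [0.5195 0.1848 0.108 ]
button_mid 0.59 [104.6 168.7] [0.3685 0.3059 0.108 ]
vise 0.81 [317.6 272.2] [0.5169 0.1835 0.06  ]
[319.06152649 313.63127873]
239 213
```

View pics/crop3.png

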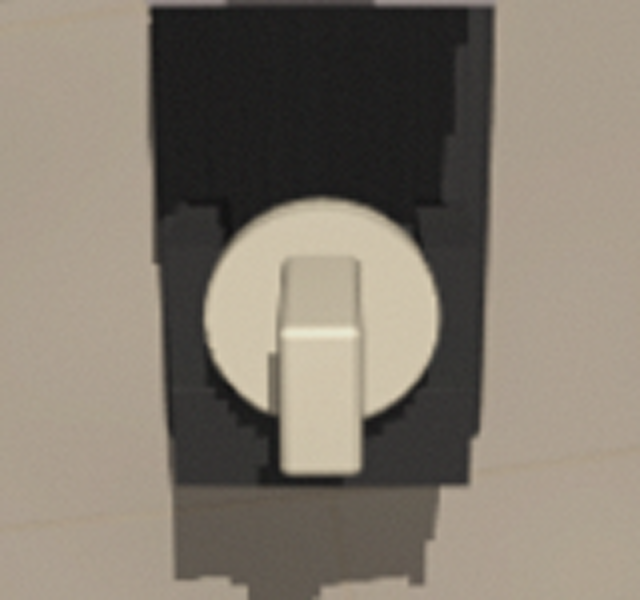

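The jaw is open (tab moved ~44 mm) and the button's flange is fully uncovered. The bar top at (319,313) matches (0.519, 0.185), which is where the pocket should be. Grasping it.

Request:
send_rows:
  increments:
    - {"gripper": 0,"tx": -0.5,"ty": 21,"tz": 10,"ax": 0,"ay": 0,"az": 0}
    - {"gripper": 0,"tx": 0,"ty": 20.7,"tz": 20,"ax": 0,"ay": 0,"az": 0}
    - {"gripper": 0,"tx": 0,"ty": 0,"tz": 30,"ax": 0,"ay": 0,"az": 0}
    - {"gripper": 0,"tx": 0,"ty": 0,"tz": 30,"ax": 0,"ay": 0,"az": 0}
    - {"gripper": 0,"tx": 0,"ty": 0,"tz": 18,"ax": 0,"ay": 0,"az": 0}
    - {"gripper": 0,"tx": 0,"ty": 0,"tz": 0,"ax": 0,"ay": 0,"az": 0}
    - {"gripper": 0,"tx": 0,"ty": 0,"tz": 0,"ax": 0,"ay": 0,"az": 0}

```text
clock: 6.4
eef_pos: [0.5178, 0.1851, 0.1308]
tcp_rot: [3.133, -0.222, -0.006]
wrist_force: [0.5, -0.6, 0.6]
finger_gap: 0.0855
```

Request:
send_rows:
  increments:
    - {"gripper": 255,"tx": 0,"ty": 0,"tz": 0,"ax": 0,"ay": 0,"az": 0}
    - {"gripper": 255,"tx": 0,"ty": 0,"tz": 0,"ax": 0,"ay": 0,"az": 0}
    - {"gripper": 255,"tx": 0,"ty": 0,"tz": 0,"ax": 0,"ay": 0,"az": 0}
    - {"gripper": 255,"tx": 0,"ty": 0,"tz": 0,"ax": 0,"ay": 0,"az": 0}
    - {"gripper": 255,"tx": 0,"ty": 0,"tz": 0,"ax": 0,"ay": 0,"az": 0}
    - {"gripper": 255,"tx": 0,"ty": 0,"tz": 0,"ax": 0,"ay": 0,"az": 0}
    - {"gripper": 255,"tx": 0,"ty": 0,"tz": 0,"ax": 0,"ay": 0,"az": 0}
    - {"gripper": 255,"tx": 0,"ty": 0,"tz": 0,"ax": 0,"ay": 0,"az": 0}
    - {"gripper": 255,"tx": 0,"ty": 0,"tz": 0,"ax": 0,"ay": 0,"az": 0}
  grip_force: 60

```text
clock: 7.15
eef_pos: [0.5194, 0.185, 0.1329]
tcp_rot: [-3.133, 0.223, -0.001]
wrist_force: [-0.8, 0.2, 4.8]
finger_gap: 0.0128
```

Gripped: gap 12.8 mm on the 14 mm bar. Lifting.

Request:
send_rows:
  increments:
    - {"gripper": 255,"tx": 0,"ty": 0,"tz": -10,"ax": 0,"ay": 0,"az": 0}
    - {"gripper": 255,"tx": 0,"ty": 0,"tz": -15,"ax": 0,"ay": 0,"az": 0}
    - {"gripper": 255,"tx": 0,"ty": 0,"tz": -20,"ax": 0,"ay": 0,"az": 0}
    - {"gripper": 255,"tx": 0,"ty": 0,"tz": -25,"ax": 0,"ay": 0,"az": 0}
    - {"gripper": 255,"tx": 0,"ty": 0,"tz": -20,"ax": 0,"ay": 0,"az": 0}
    - {"gripper": 255,"tx": 0,"ty": 0,"tz": 0,"ax": 0,"ay": 0,"az": 0}
    - {"gripper": 255,"tx": 0,"ty": 0,"tz": 0,"ax": 0,"ay": 0,"az": 0}
    - {"gripper": 255,"tx": 0,"ty": 0,"tz": 0,"ax": 0,"ay": 0,"az": 0}

```text
clock: 7.82
eef_pos: [0.5184, 0.1847, 0.2216]
tcp_rot: [3.133, -0.223, -0.002]
wrist_force: [-0.6, 0.3, -0.9]
finger_gap: 0.0129
```

```bash
python3 - <<'E'
from h import *
s=env.state();print(s["eef_pos"],s["finger_gap"],s["wrist_force"])
# socket block from top & scene: orientation of block top face via crops
im=cv2.imread("pics/top0.png")[215:255,370:414]; im2=cv2.imread("pics/scene0.png")[185:240,255:315]
a=cv2.resize(im,(440,400),interpolation=cv2.INTER_CUBIC)
b=cv2.resize(im2,(360,330),interpolation=cv2.INTER_CUBIC)
o=np.zeros((400,800,3),np.uint8);o[:,:440]=a;o[:330,440:]=b;cv2.imwrite("pics/sock.png",o)
plan([.5186,-.07,.25],-8.2,8)
E
```

```text
[0.51837058 0.18472182 0.2215536 ] 0.012877205413678311 [-0.63094708  0.2612637  -0.87574565]
{"tx": np.float64(4.5), "ty": np.float64(31.5), "tz": np.float64(-3.6), "az": np.float64(0.01)},
{"tx": np.float64(4.5), "ty": np.float64(31.5), "tz": np.float64(-3.6), "az": np.float64(0.01)},
{"tx": np.float64(4.6), "ty": np.float64(31.5), "tz": np.float64(-3.6), "az": np.float64(0.01)},
{"tx": np.float64(4.6), "ty": np.float64(31.5), "tz": np.float64(-3.6), "az": np.float64(0.01)},
{"tx": np.float64(4.6), "ty": np.float64(31.5), "tz": np.float64(-3.6), "az": np.float64(0.01)},
{"tx": np.float64(4.6), "ty": np.float64(31.5), "tz": np.float64(-3.6), "az": np.float64(0.01)},
{"tx": np.float64(4.6), "ty": np.float64(31.5), "tz": np.float64(-3.6), "az": np.float64(0.01)},
{"tx": np.float64(4.6), "ty": np.float64(31.5), "tz": np.float64(-3.6), "az": np.float64(0.01)},
```

View pics/sock.png

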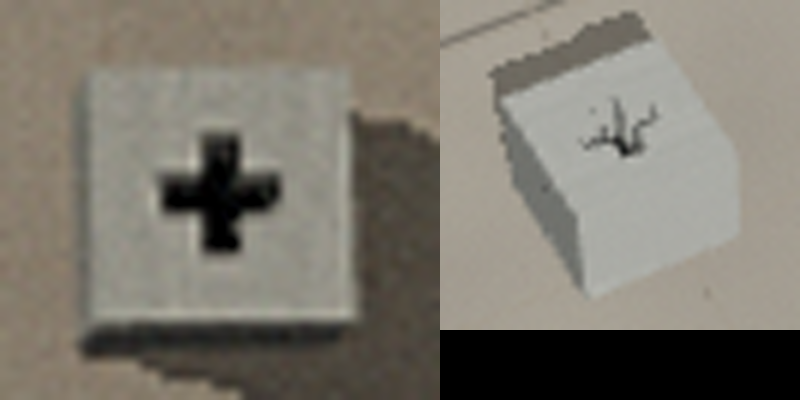

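Socket cross at top-image px ≈(391.6,233.8), arms along the image axes, so yaw ≈ 0. I'll turn to yaw 0 and move slightly past the socket to view it with the wrist camera.

Request:
send_rows:
  increments:
    - {"gripper": 255,"tx": 0,"ty": 15,"tz": -5,"ax": 0,"ay": 0,"az": -4.1}
    - {"gripper": 255,"tx": 0,"ty": 30,"tz": -5,"ax": 0,"ay": 0,"az": -4.1}
    - {"gripper": 255,"tx": 0,"ty": 38,"tz": 0,"ax": 0,"ay": 0,"az": 0}
    - {"gripper": 255,"tx": 0,"ty": 38,"tz": 0,"ax": 0,"ay": 0,"az": 0}
    - {"gripper": 255,"tx": 0,"ty": 38,"tz": 0,"ax": 0,"ay": 0,"az": 0}
    - {"gripper": 255,"tx": 0,"ty": 38,"tz": 0,"ax": 0,"ay": 0,"az": 0}
    - {"gripper": 255,"tx": 0,"ty": 38,"tz": 0,"ax": 0,"ay": 0,"az": 0}
    - {"gripper": 255,"tx": 0,"ty": 38,"tz": 0,"ax": 0,"ay": 0,"az": 0}
    - {"gripper": 255,"tx": 0,"ty": 38,"tz": 0,"ax": 0,"ay": 0,"az": 0}
    - {"gripper": 255,"tx": 0,"ty": 38,"tz": 0,"ax": 0,"ay": 0,"az": 0}
    - {"gripper": 255,"tx": 0,"ty": 20,"tz": 0,"ax": 0,"ay": 0,"az": 0}

```text
clock: 8.73
eef_pos: [0.5138, -0.1872, 0.2303]
tcp_rot: [3.141, -0.004, -0.004]
wrist_force: [-0.0, 0.2, -0.5]
finger_gap: 0.0133
```

Request:
send_rows:
  increments:
    - {"gripper": 255,"tx": 0,"ty": 6,"tz": 0,"ax": 0,"ay": 0,"az": 0}
    - {"gripper": 255,"tx": 0,"ty": 0,"tz": 0,"ax": 0,"ay": 0,"az": 0}
    - {"gripper": 255,"tx": 0,"ty": 0,"tz": 0,"ax": 0,"ay": 0,"az": 0}

```text
clock: 8.98
eef_pos: [0.5141, -0.189, 0.2309]
tcp_rot: [-3.139, -0.001, 0.004]
wrist_force: [0.1, -0.7, -1.1]
finger_gap: 0.0132
```

```bash
python3 - <<'E'
from h import *
import pickle
p=viewer.camera_params("wrist"); im=viewer.grab_frame("wrist"); cv2.imwrite("pics/w4.png",im[:,:,::-1])
pickle.dump(p,open("w4.pkl","wb"))
s=env.state();print(s["eef_pos"],yaw()[0],s["finger_gap"])
for n,z in(("socket_mouth",.105),("button_mid",.205)):
    for d in viewer.spot_point(n,"wrist"): print(n,round(d["p"],2),np.round(d["position"],1),onz("wrist",d["position"],z,p).round(4))
c=proj("wrist",np.array([.5186,-.142,.105]),p); print(c)
# dark cross fit
x,y=int(c[0]),int(c[1]); g=cv2.cvtColor(im,cv2.COLOR_RGB2GRAY); 
cv2.imwrite("pics/both4.png",im[100:460,150:490,::-1].repeat(2,0).repeat(2,1)[:600] if 0 else cv2.resize(im[100:420,150:490,::-1],None,fx=1.8,fy=1.8,interpolation=cv2.INTER_CUBIC))
E
```

```text
[ 0.51432012 -0.18847447  0.23126089] 0.0933966791169766 0.012972529062786889
socket_mouth 0.89 [328.9 177.5] [ 0.5192 -0.1444  0.105 ]
button_mid 0.85 [321.5 306. ] [ 0.5147 -0.191   0.205 ]
button_mid 0.48 [539.6 319.7] [ 0.6271 -0.2028  0.205 ]
[327.94899648 173.94418989]
```

View pics/both4.png

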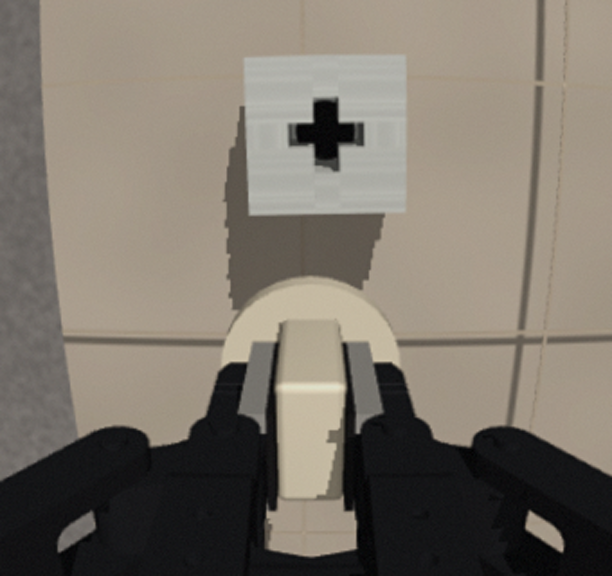

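```bash
python3 - <<'E'
from h import *
import pickle; p=pickle.load(open("w4.pkl","rb"))
T=np.array([.5143,-.1885,.2312])
q=lambda u,v:((u+.5)/1.8-.5+150,(v+.5)/1.8-.5+100)
P=lambda u,v,z:onz("wrist",q(u,v),z,p)
cs=np.array([P(*c,.105) for c in((245,57),(406,55),(406,211),(249,215))]); print("block",cs.round(4)[:,:2].tolist(),cs.mean(0).round(4))
for e in (cs[1]-cs[0],cs[2]-cs[3]): print("yaw",np.degrees(np.arctan2(e[1],e[0])),np.linalg.norm(e[:2]))
for e in (cs[0]-cs[3],cs[1]-cs[2]): print("yaw",np.degrees(np.arctan2(-e[0],e[1])),np.linalg.norm(e[:2]))
for c in((326,97),(326,171),(288,133),(364,133)): print("cross",P(*c,.105).round(4))
zb=T[2]-.0249
print("bar top front/rear",(P(311,385,zb+.036)-T).round(4),(P(311,498,zb+.036)-T).round(4))
print("flange front,left,right",(P(311,278,zb)-T).round(4),(P(222,360,zb)-T).round(4),(P(400,360,zb)-T).round(4))
im=cv2.imread("pics/w4.png");g=im.min(2)
x0,y0=[int(v) for v in q(270,80)];x1,y1=[int(v) for v in q(385,190)]
m=(g[y0:y1,x0:x1]<130).astype(np.uint8); n,l,st,ce=cv2.connectedComponentsWithStats(m); k=1+st[1:,4].argmax(); print("dark",st[k]+[x0,y0,0,0,0],ce[k]+[x0,y0])
b=st[k]; u=b[0]+x0+(b[2]-1)/2; v=b[1]+y0+(b[3]-1)/2; print("bbox c",u,v,onz("wrist",(u,v),.105,p).round(4))
print("top cross",onz("top",(391.55,233.75),.105).round(4))
E
```

```text
block [[0.4906, -0.1132], [0.5501, -0.1121], [0.5514, -0.1714], [0.4913, -0.1731]] [ 0.5209 -0.1425  0.105 ]
yaw 1.0363963745060605 0.05948638715877028
yaw 1.6422288974386183 0.06013972563043806
yaw 0.6640368264181818 0.05995519023949694
yaw 1.2878559477219056 0.05931860349016005
cross [ 0.5205 -0.1283  0.105 ]
cross [ 0.5206 -0.1562  0.105 ]
cross [ 0.5064 -0.1418  0.105 ]
cross [ 0.5348 -0.1417  0.105 ]
bar top front/rear [0.0009 0.0124 0.0111] [ 0.0009 -0.0138  0.0111]
flange front,left,right [ 0.0008  0.022  -0.0249] [-0.0209  0.0009 -0.0249] [ 0.0226  0.001  -0.0249]
dark [310 154  43  42 932] [330.89484979 173.83798283]
bbox c 331.0 174.5 [ 0.5206 -0.1424  0.105 ]
top cross [ 0.5199 -0.1408  0.105 ]
```

Socket measures (0.5206, -0.1424), yaw +1.1°, block edges 59–60 mm and slots 28 mm, matching the sizes given. The button sits (0.8, -0.3) mm off the TCP. Moving over the socket, then stopping just above to check.

Request:
send_rows:
  increments:
    - {"gripper": 255,"tx": 2,"ty": -16,"tz": 10,"ax": 0,"ay": 0,"az": -1.1}
    - {"gripper": 255,"tx": 2,"ty": -16,"tz": 15,"ax": 0,"ay": 0,"az": 0}
    - {"gripper": 255,"tx": 1,"ty": -14,"tz": 15,"ax": 0,"ay": 0,"az": 0}
    - {"gripper": 255,"tx": 0,"ty": 0,"tz": 16,"ax": 0,"ay": 0,"az": 0}
    - {"gripper": 255,"tx": 0,"ty": 0,"tz": 0,"ax": 0,"ay": 0,"az": 0}
    - {"gripper": 255,"tx": 0,"ty": 0,"tz": 0,"ax": 0,"ay": 0,"az": 0}
    - {"gripper": 255,"tx": 0,"ty": 0,"tz": 0,"ax": 0,"ay": 0,"az": 0}

```text
clock: 9.72
eef_pos: [0.52, -0.1435, 0.1772]
tcp_rot: [3.141, 0.033, 0.002]
wrist_force: [0.3, -0.0, 0.8]
finger_gap: 0.0129
```

```bash
python3 - <<'E'
from h import *
import pickle
ps=[]
for i in range(6):
    viewer.camera_params("top"); 
    im=viewer.grab_frame("scene") if i==0 else viewer.grab_frame("wrist"); s=env.state(); ps.append(np.r_[s["eef_pos"],yaw()[0]])
    if i==0: sc=im
p=viewer.camera_params("wrist"); im=viewer.grab_frame("wrist")
ps=np.array(ps); print(ps.mean(0).round(4),ps.std(0).round(4))
a=cv2.resize(sc[130:250,230:350,::-1],(400,400),interpolation=cv2.INTER_CUBIC); b=cv2.resize(im[160:400,200:440,::-1],(400,400),interpolation=cv2.INTER_CUBIC)
cv2.imwrite("pics/pre.png",np.hstack([a,b]))
E
```

```text
[ 0.5202 -0.1442  0.1775  1.1374] [0.0002 0.0001 0.0002 0.0169]
```

View pics/pre.png

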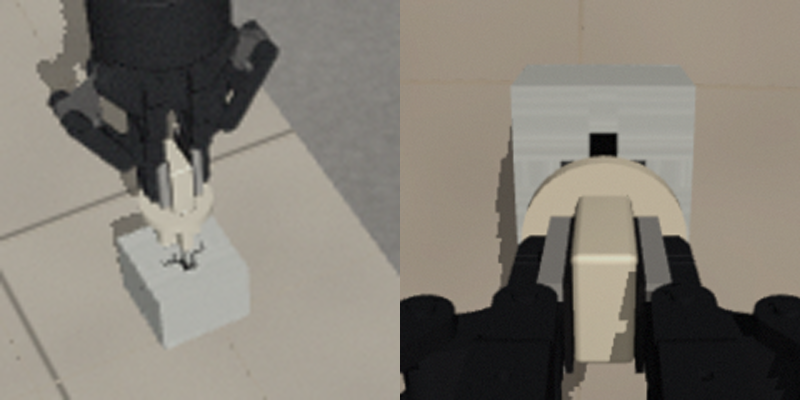

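```bash
python3 - <<'E'
from h import *
p=viewer.camera_params("wrist");T=np.array([.5202,-.1442,.1775]);zb=T[2]-.0249
q=lambda u,v:((u-400+.5)*.6-.5+200,(v+.5)*.6-.5+160)
P=lambda u,v,z:onz("wrist",q(u,v),z,p)
print("slot tip L,R",P(590,132.5,.105),P(616,132.5,.105)); print("block far top edge",P(512,86,.105),P(694,86,.105))
print("flange front",P(606,157,zb)); print("bar top front/rear L R",P(574,258,zb+.036),P(633,258,zb+.036),P(576,361,zb+.036),P(633,361,zb+.036))
E
```

```text
slot tip L,R [ 0.51589527 -0.12829333  0.105     ] [ 0.52439897 -0.12812678  0.105     ]
block far top edge [ 0.4904288  -0.11318194  0.105     ] [ 0.54925294 -0.11202863  0.105     ]
flange front [ 0.52077529 -0.12154006  0.1526    ]
bar top front/rear L R [ 0.51438394 -0.13164771  0.1886    ] [ 0.52626418 -0.1314171   0.1886    ] [ 0.51478743 -0.1574594   0.1886    ] [ 0.52731705 -0.15722435  0.1886    ]
```

Relative measure: socket (0.5204, -0.1425), button (0.5206, -0.144). I'll shift 1.5 mm in +y and go in gently.

Request:
send_rows:
  increments:
    - {"gripper": 255,"tx": 0,"ty": -1.5,"tz": 3,"ax": 0,"ay": 0,"az": 0}
    - {"gripper": 255,"tx": 0,"ty": 0,"tz": 4,"ax": 0,"ay": 0,"az": 0}
    - {"gripper": 255,"tx": 0,"ty": 0,"tz": 4,"ax": 0,"ay": 0,"az": 0}
    - {"gripper": 255,"tx": 0,"ty": 0,"tz": 4,"ax": 0,"ay": 0,"az": 0}
    - {"gripper": 255,"tx": 0,"ty": 0,"tz": 0,"ax": 0,"ay": 0,"az": 0}
    - {"gripper": 255,"tx": 0,"ty": 0,"tz": 0,"ax": 0,"ay": 0,"az": 0}

```text
clock: 10.57
eef_pos: [0.519, -0.1422, 0.1607]
tcp_rot: [-3.141, -0.031, 0.002]
wrist_force: [0.5, -0.4, -0.4]
finger_gap: 0.0129
```

No resistance, and the tip is already about 5 mm inside. Continuing.

Request:
send_rows:
  increments:
    - {"gripper": 255,"tx": 0,"ty": 0,"tz": 4,"ax": 0,"ay": 0,"az": 0}
    - {"gripper": 255,"tx": 0,"ty": 0,"tz": 4,"ax": 0,"ay": 0,"az": 0}
    - {"gripper": 255,"tx": 0,"ty": 0,"tz": 4,"ax": 0,"ay": 0,"az": 0}
    - {"gripper": 255,"tx": 0,"ty": 0,"tz": 0,"ax": 0,"ay": 0,"az": 0}
    - {"gripper": 255,"tx": 0,"ty": 0,"tz": 0,"ax": 0,"ay": 0,"az": 0}
  grip_force: 80

```text
clock: 10.98
eef_pos: [0.519, -0.1422, 0.1488]
tcp_rot: [-3.141, -0.031, 0.001]
wrist_force: [0.1, -0.3, -0.1]
finger_gap: 0.0126
```

Stem is about 17 mm deep and free. Pressing against the spring.

Request:
send_rows:
  increments:
    - {"gripper": 255,"tx": 0,"ty": 0,"tz": 3,"ax": 0,"ay": 0,"az": 0}
    - {"gripper": 255,"tx": 0,"ty": 0,"tz": 3,"ax": 0,"ay": 0,"az": 0}
    - {"gripper": 255,"tx": 0,"ty": 0,"tz": 3,"ax": 0,"ay": 0,"az": 0}
    - {"gripper": 255,"tx": 0,"ty": 0,"tz": 3,"ax": 0,"ay": 0,"az": 0}
    - {"gripper": 255,"tx": 0,"ty": 0,"tz": 1,"ax": 0,"ay": 0,"az": 0}
    - {"gripper": 255,"tx": 0,"ty": 0,"tz": 0,"ax": 0,"ay": 0,"az": 0}
    - {"gripper": 255,"tx": 0,"ty": 0,"tz": 0,"ax": 0,"ay": 0,"az": 0}
    - {"gripper": 255,"tx": 0,"ty": 0,"tz": 0,"ax": 0,"ay": 0,"az": 0}

```text
clock: 11.65
eef_pos: [0.5201, -0.1426, 0.1374]
tcp_rot: [3.141, 0.032, 0.002]
wrist_force: [-2.5, 1.2, 7.0]
finger_gap: 0.0127
```

Request:
send_rows:
  increments:
    - {"gripper": 255,"tx": 0,"ty": 0,"tz": 1.5,"ax": 0,"ay": 0,"az": 0}
    - {"gripper": 255,"tx": 0,"ty": 0,"tz": 1,"ax": 0,"ay": 0,"az": 0}
    - {"gripper": 255,"tx": 0,"ty": 0,"tz": 0,"ax": 0,"ay": 0,"az": 0}
    - {"gripper": 255,"tx": 0,"ty": 0,"tz": 0,"ax": 0,"ay": 0,"az": 0}
    - {"gripper": 255,"tx": 0,"ty": 0,"tz": 0,"ax": 0,"ay": 0,"az": 0}

```text
clock: 12.07
eef_pos: [0.5202, -0.1426, 0.1361]
tcp_rot: [3.14, 0.032, 0.003]
wrist_force: [-3.5, 2.1, 13.2]
finger_gap: 0.0126
```

Request:
send_rows:
  increments:
    - {"gripper": 255,"tx": 0,"ty": 0,"tz": 1,"ax": 0,"ay": 0,"az": 0}
    - {"gripper": 255,"tx": 0,"ty": 0,"tz": 0,"ax": 0,"ay": 0,"az": 0}
    - {"gripper": 255,"tx": 0,"ty": 0,"tz": 0,"ax": 0,"ay": 0,"az": 0}
    - {"gripper": 255,"tx": 0,"ty": 0,"tz": 0,"ax": 0,"ay": 0,"az": 0}

```text
clock: 12.4
eef_pos: [0.5202, -0.1426, 0.136]
tcp_rot: [3.14, 0.032, 0.003]
wrist_force: [-5.0, 2.7, 17.4]
finger_gap: 0.0128
```

```bash
python3 - <<'E'
from h import *
sc=viewer.grab_frame("scene");tp=viewer.grab_frame("top")
s=env.state();print(s["eef_pos"],s["wrist_force"],yaw()[0],s["finger_gap"])
a=cv2.resize(sc[150:270,230:390,::-1],(400,300),interpolation=cv2.INTER_CUBIC); b=cv2.resize(tp[200:320,320:480,::-1],(400,300),interpolation=cv2.INTER_CUBIC)
c=cv2.resize(sc[:,:,::-1],(400,300));d=cv2.resize(tp[:,:,::-1],(400,300))
cv2.imwrite("pics/end.png",np.vstack([np.hstack([a,b]),np.hstack([c,d])]))
E
```

```text
[ 0.52023813 -0.14258151  0.13604477] [-5.02650511  3.2445769  18.06122397] 1.155366508517964 0.012723917553167879
```

View pics/end.png

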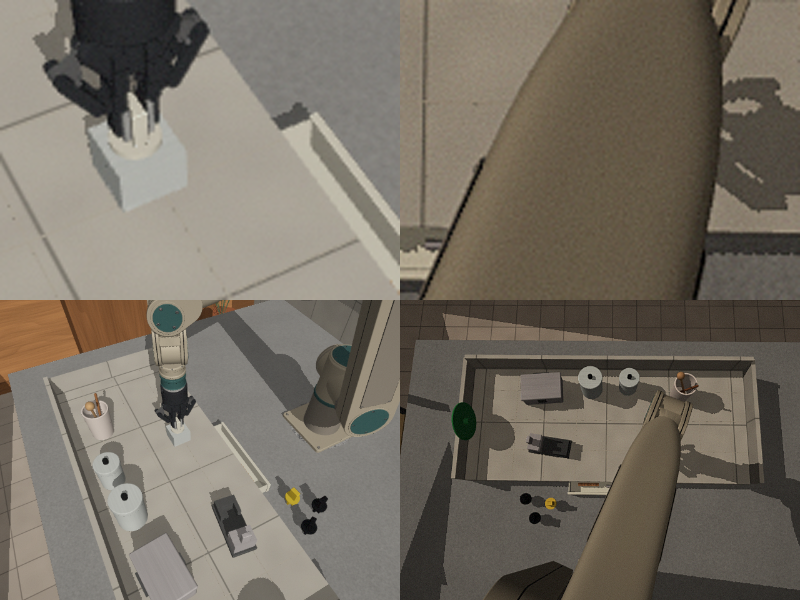

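The flange is flat on the block, the drawer is out, the jaw is open and the bystanders are unmoved. The force rose 13→18 N with no further travel, so the button is at its stop. Handing in.

```bash
python3 -c "
from cell import order,env
print(order.close_job()); s=env.state(); print(s['clock'],s['eef_pos'],s['wrist_force'],s['finger_gap'])"
```

```text
the job is handed in; nothing more can be done
None
the job is handed in; nothing more can be done
```

I opened the vise jaw, lifted the white button out, meshed it in the socket and pressed it fully home, and the drawer came out. The job was handed in at about 12.5 s of the 48 s, with the arm still gripping and pressing. No verdict was reported.

- **Vise jaw:** I gripped the tab and slid it open; the wrist camera measured about 44 mm of travel.
- **Fit:** I turned the button to the socket's yaw of about +1.1°. It went in with almost no force until it met the spring plunger.
- **Pressed home:** The TCP stopped at z = 0.136 m, where I expected it. Force rose from 13 to 18 N with no further travel, so the button is at its stop. The finger gap stayed at 12.7 mm, so the grip held.
- **Last pictures:** The flange is flat on the block, the drawer is out, the jaw is open, and the tiffin box, canisters and spoon holder are where they stood.

**What failed or disagreed:**
- My first two move calls were refused because keys were missing. Nothing moved.
- The camera and arm readings of the button's position differed by 1–2 mm. I corrected this with a 1.5 mm shift just before inserting it.
- Joint values such as jaw, plunger and drawer travel could not be read directly, so those are judged from pictures, positions and forces.

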